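Hold a specimen vial down on a press-to-run shaker

TASK

Arm the small white shaker by swinging its red-gripped side lever all the way down to its stop and letting it spring back up fully. Then take the orange-capped vial out of the rack, stand it upright in the shaker's rubber cup and push it down so that the sprung cup sinks about half of its 14 mm travel. Finish while still gripping the vial and holding the cup down like that, only the vial touching the shaker and the other vials and loose things left where they were.

Things in the scene. Friction and masses are not known exactly. Their poses are not given: they have to be found in the camera images.
- shaker: White box-shaped vial shaker fixed to the table, 130 (x) x 120 (y) x 64 mm high, with a black rubber cup on top and a lever on its left (+y) side. Origin: centre of its underside on the table; x points from its front (facing the robot at yaw 0) to its back, y to its left side, z up.
- lever (a joint): Shaker's arming lever: steel rod 100 mm long hinged about the shaker's y axis at (0, 72, 62) mm in the shaker's frame, reaching forward (-x). Radians: 0 = up (rod 0.4 above level), grows as the grip is pushed down, 0.7 = bottom stop (0.3 below level). A spring returns it to 0 when released; about 2 N at the grip to start, 5 N at the stop.
- lever_grip (a point): Centre of the lever's red grip, a bar 18 mm in diameter, 60 mm long, parallel to the shaker's y axis, 92 mm ahead of the shaker's centre (27 mm clear of its front face) when up, 101 mm above the table; 96 mm ahead and 32 mm above the table at the stop. Can be pushed down from above with closed fingers.
- cup (a joint): Travel of the shaker's sprung rubber cup, straight down, in m: 0 = up, 0.014 = bottomed. Spring of 0.6 N/mm: starts to sink at about 1.5 N, about 5.5 N at half travel (7 mm), about 10 N at the bottom. The shaker runs between 4 and 10 mm.
- cup_seat (a point): Centre of the cup's inner floor, where the vial's underside rests: on the vertical axis through the shaker's centre, 88 mm above the table when the cup is up, sinking with it. Cup open on top, 14 mm deep, inner diameter 33 mm at the floor, 40 mm at the rim, outer 48 mm; the orange skirt below sinks into the housing.
- rack: White rack fixed to the table, 50 (x) x 200 (y) x 30 mm high, with four round pockets, 30 mm diameter, 22 mm deep, in a row along its y axis at -75, -25, 25, 75 mm. A vial stands in each, underside 8 mm and cap top 84 mm above the table. Origin: centre of its underside; z up.
- vial_orange: Closed amber glass vial, 28 mm diameter over its whole length (glass and cap), 76 mm tall, about 50 g, bright orange screw cap on the top 18 mm. Origin: centre of its underside; z up along its axis. This is the vial to hold on the shaker; it stands in any one of the rack's pockets. Grip it across the rack's x axis.
- vial_white1: Closed amber glass vial, 28 mm diameter over its whole length (glass and cap), 76 mm tall, about 50 g, white screw cap on the top 18 mm. Origin: centre of its underside; z up along its axis. Stands in the rack; leave alone.
- vial_white2: Closed amber glass vial, 28 mm diameter over its whole length (glass and cap), 76 mm tall, about 50 g, white screw cap on the top 18 mm. Origin: centre of its underside; z up along its axis. Stands in the rack; leave alone.
- vial_white3: Closed amber glass vial, 28 mm diameter over its whole length (glass and cap), 76 mm tall, about 50 g, white screw cap on the top 18 mm. Origin: centre of its underside; z up along its axis. Stands in the rack; leave alone.
- jar: Clear glass jar with white lid, 68 mm diameter, 95 mm tall, beyond the shaker and rack. Origin: centre of its underside. Leave alone.
- dropper: Green glass dropper bottle with orange bulb, 36 mm diameter, 100 mm tall. Origin: centre of its underside. Leave alone.
- dish: Shallow glass dish, 84 mm diameter, 16 mm tall, near the robot. Origin: centre of its underside. Leave alone.
- forceps: Steel forceps lying flat along their x axis, 135 mm long, 6 mm thick. Origin: on the table under the middle. Leave alone.
Not all that is in view belongs to the job. What is shaped like the vial_orange but blue is not meant.

How it is judged (in metres and radians):
On the way, in this order (a step that is already met when the one before it is completed fails the run):
1. the lever is swung down to its stop (value of joint lever above 0.62 rad), for 0.1 s.
2. the lever has sprung back up (value of joint lever below 0.08 rad), for 0.2 s.
3. the orange-capped vial is lifted out of the rack in the fingers (z of vial_orange in the frame of rack above 0.04 m and contact force between the fingers and vial_orange above 1 N), for 0.1 s.
At the end, for the whole second after the job is handed in: Vial in the cup (within 8 mm of centre, underside within 5 mm of the floor, within 10 degrees of upright), at rest and still gripped, pushing the cup down 4 to 10 mm with more than 2 N; robot not touching the shaker; lever back up (below 0.08 rad) (value of joint cup between 0.004 and 0.01 m and horizontal distance between vial_orange and cup_seat below 0.008 m and z of vial_orange in the frame of cup_seat below 0.005 m and angle between vial_orange's own z axis and vertical below 0.17 rad and contact force between vial_orange and shaker above 2 N and contact force between the fingers and vial_orange above 1 N and contact force between each of the arm, the fingers and shaker below 0.5 N and value of joint lever below 0.08 rad and linear speed of vial_orange below 0.02 m/s); the arm keeps its last pose, push and grip.
It fails at once if a bystander is disturbed: another vial, the jar, dropper bottle, dish or forceps is moved by more than 25 mm (distance of any of vial_white1, vial_white2, vial_white3, jar, dropper, dish, forceps from where it was at the start of the episode above 0.025 m).
It fails at once if another vial is tipped over (angle between any of vial_white1, vial_white2, vial_white3's own z axis and vertical above 0.5 rad).
It also fails if it takes over 59 s, if anything falls off the work surface, if the arm or the gripper's body presses on something with over 40 N, if the wrist force passes 120 N, or if a joint passes its speed limit or range.

ROBOT

A 7-joint arm with a two-finger parallel gripper is mounted at the origin on the work surface. World frame = base frame: x ahead of the robot, y to its left, z up, the work surface at z = 0. Lengths are in mm, angles in degrees, forces in N, time in s.
With the tool pointing down it reaches from about 400 to 900 mm from the base axis. Payload 5.6 kg.
Tool frame: the origin (TCP) lies on the centre line of the jaws, within the pads' length; the fingertips stand 22 mm ahead of it and the grasp point (between the pads) lies 3 mm ahead of it; z points along the fingers, y is the line along which they close (so a half turn about z gives the same grasp; the last joint's range is limited). The gripper opens to 92 mm and grips with 3 to 60 N. Pads are 20 mm wide; open, the fingers measure 128 mm over their backs; the gripper's body (75 mm by 189 mm) begins 69 mm behind the grasp point.
Start: joints at [-65.546, 26.786, -0.665, 91.828, 0.344, 61.387, -3.226], TCP at [294.299, 579.566, 236.592] pointing down, gripper open.
Joint ranges: [-144.91, 144.91], [-17.63, 115.5], [-89.93, 88.59], [15.96, 139.68], [-74.01, 254.01], [8.47, 105.57], [-167.45, 167.45]. Speed limits (degrees/s): [147.25, 147.25, 180, 180, 180, 180, 180].

INTERFACE

Orientations are given as [roll, pitch, yaw] about the fixed x, y, z axes, in that order (R = Rz(yaw) Ry(pitch) Rx(roll)).
In Python, from station import telemetry, viewer, order gives the robot as it stands. The module is installed in compiled form; this text tells all that it offers.
- The arm moves only by the tool move_arm, never from a script. Its argument "series" is a list of rows, each a list of 2 entries, a list of its own where there are three numbers: the shift along the tool's x, y, z in cm, then the turn about the tool's z in rad. A call has 1 to 5 rows; each row shifts and turns the commanded pose from where the row before left it, along the tool's axes as they then stand; what a row does not reach is not made up. A row lasts 1/8 s, in which the tool goes at most 62.5 mm and 10.7 degrees, less where a joint would pass 70% of its speed; a pose out of reach is approached as far as the arm can. A call is refused whole if a number of a shift passes 6.25 or a number of a turn 0.188, either way. A call with a gripper value outside its range is refused whole. "claw" is the finger opening in cm, from 0 to 9.19, set as the call begins (left out, the last holds). The fingers move at their own pace and stop on an object; the grip force is fixed at half the most. Time passes only in rows, so rows that do not move let the fingers close. It gives the time, the measured TCP pose, the force, the opening and the grip force at its end, in the units of the state.
- telemetry.observe(): the state, without advancing time (a new reading comes with each control period).
- viewer.camera(name): name is "side" or "top" or "wrist"; returns (picture, depth): 480x640x3 uint8, red, green, blue; 480x640 float32, mm along the optical axis (not along the pixel's ray), 0 where there is no reading.
- viewer.calibration(name): a dict with "fx", "fy", "cx", "cy" (pixels), "world_to_cam" (4x4, takes a point from world to camera coordinates). Camera axes: x right, y down, z forward; pixel columns grow to the right and rows downward; lengths in mm; the calibration is good to about 2 mm. A picture is of the moment at which its call begins: read the wrist's pose just before it. calibration takes no time and is no camera call; for the wrist camera it gives the pose at the moment of the call.
- order.finish_job(): hands the job in; it is judged then, once.
The state is a dict: "time": time; "joint_pos": joint angles; "qd": joint speeds; "joint_efforts": joint torques, N m; "tool_pos": TCP position; "orientation": TCP orientation; "ft_force": force on the tool from outside, world axes, zero at the start; "torque": the same for the moment, N m; "width": opening from 0.0 (shut) to 1.0 (fully open); "grasp_force": force on a finger pad.
Only numpy, scipy, OpenCV 4.12 (cv2) and the standard library are available. Lean on these libraries where they do the work, as an engineer would, in place of code of your own. Each camera call takes 0.05 s, during which the arm holds its last target. There are 200 camera calls.

## Working session

There is one attempt and no reset: what is moved stays moved. The work goes in short steps, Python scripts to look and compute and a tool call to move; the robot and the scene stay as the last step left them, time stands still between calls to the robot, and variables do not carry over. Pictures are saved under pics/ and viewed, at most 10 in all, crops included, and the job is handed in when it is done.

Besides the shell and the picture viewer there is one more tool, called as name(argument=value, ...) on one line, values as JSON. move_arm: Moves the arm, as the interface text tells. Its arguments: {"type":"object","properties":{"series":{"type":"array","items":{"type":"array"}},"claw":{"type":"number"}},"required":["series"]}

```bash
mkdir -p pics
cat > h.py <<'E'
import numpy as np, cv2
from station import telemetry, viewer, order
def shot(n):
    p,d=viewer.camera(n); return p,d,viewer.calibration(n)
def world(u,v,d,c):
    z=d; P=np.stack([(u-c['cx'])/c['fx']*z,(v-c['cy'])/c['fy']*z,z],-1)
    T=np.linalg.inv(np.array(c['world_to_cam'])); return P@T[:3,:3].T+T[:3,3]
def cloud(d,c):
    v,u=np.mgrid[:480,:640]; return world(u,v,d,c)
E
python3 - <<'E'
from h import *
s=telemetry.observe(); print(s)
for n in('top','side'):
    p,d,c=shot(n); np.savez(n,p=p,d=d,W=np.array(c['world_to_cam']),k=[c['fx'],c['fy'],c['cx'],c['cy']])
    cv2.imwrite(f'pics/{n}0.png',p[:,:,::-1])
E
```

```text
{'time': 0.0, 'joint_pos': array([-65.54742577,  26.83593644,  -0.66584945,  91.88042329,
         0.34264001,  61.38644366,  -3.22717148]), 'qd': array([-0.04111855,  0.08749489, -0.01990168,  0.02660343, -0.02076027,
       -0.00379105,  0.03417663]), 'joint_efforts': array([-1.37018262e-03, -5.20559800e+01, -1.36293622e-02, -2.43748480e+01,
       -5.68515225e-02,  1.73837948e-02,  1.44776805e-04]), 'tool_pos': array([294.04693882, 579.0771723 , 235.64463341]), 'orientation': array([-1.79899342e+02,  5.59518774e-03,  1.53079025e+02]), 'ft_force': array([-0.23641245,  0.89007569, -0.3132421 ]), 'torque': array([0.06217586, 0.02931182, 0.01257008]), 'grasp_force': 0.0, 'width': 0.9978322632698825}
```

View pics/top0.png

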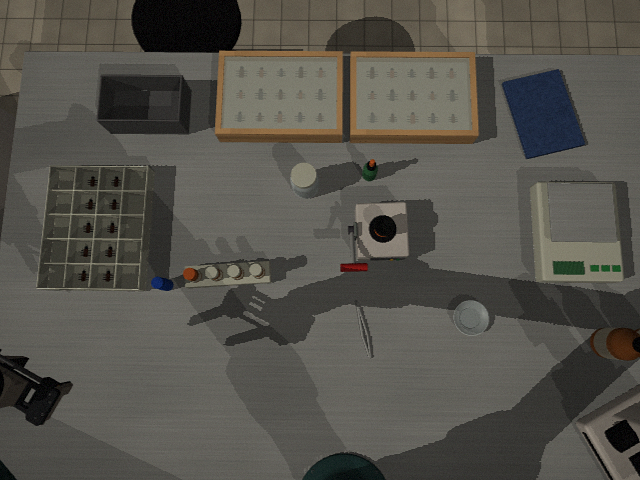

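View pics/side0.png

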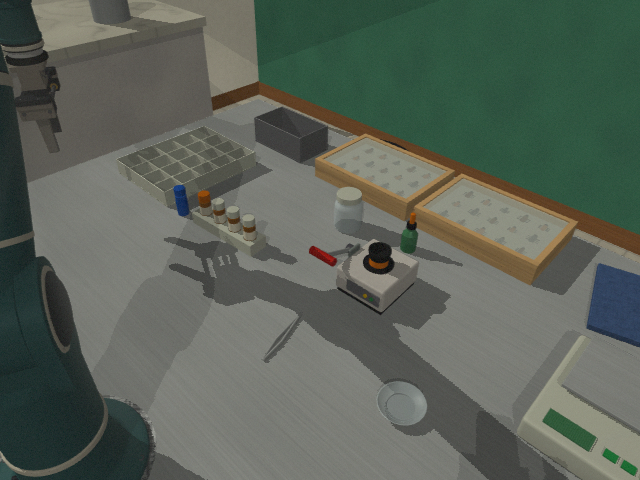

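The top view shows the orange cap at (191,274), the leftmost in the rack, with a blue vial beside it at (161,283). The shaker cup is at (383,229) and the red grip at (354,268). The side view agrees. Next I measure all of these.

Run:
```python
from h import *
def ray(c,u,v,z):
    T=np.linalg.inv(c['world_to_cam']); o=T[:3,3]; r=T[:3,:3]@[(u-c['cx'])/c['fx'],(v-c['cy'])/c['fy'],1]
    return o+r*(z-o[2])/r[2]
for n in('top','side'):
    f=np.load(n+'.npz'); c=dict(zip(('fx','fy','cx','cy'),f['k']),world_to_cam=f['W']); p=f['p']; X=cloud(f['d'],c)
    hsv=cv2.cvtColor(p,cv2.COLOR_RGB2HSV); H,S,V=cv2.split(hsv)
    print(n,'cam',np.linalg.inv(f['W'])[:3,3].round())
    ms=dict(orange=(H>5)&(H<14)&(S>170)&(V>90),red=((H<4)|(H>175))&(S>170)&(V>60),blue=(H>105)&(H<130)&(S>150)&(V>60))
    for k,m in ms.items():
        nn,l,st,ce=cv2.connectedComponentsWithStats(m.astype(np.uint8))
        for i in range(1,nn):
            if st[i,4]<25: continue
            Q=X[l==i]
            if not 300<np.median(Q[:,0])<900: continue
            print(k,st[i].tolist(),ce[i].round(1),'med',np.median(Q,0).round(1),'min',np.percentile(Q,3,0).round(),'max',np.percentile(Q,97,0).round())
    # height band planar shapes
    for k,lo,hi,box in(('shakertop',58,68,(500,850,-200,150)),('cup',95,108,(500,850,-200,150)),('racktop',24,36,(350,800,150,560)),('caps',79,90,(350,800,150,560))):
        m=(X[...,2]>lo)&(X[...,2]<hi)&(X[...,0]>box[0])&(X[...,0]<box[1])&(X[...,1]>box[2])&(X[...,1]<box[3])
        nn,l,st,ce=cv2.connectedComponentsWithStats(m.astype(np.uint8))
        for i in range(1,nn):
            if st[i,4]<40: continue
            Q=X[l==i]; (cx,cy),wh,a=cv2.minAreaRect(Q[:,:2].astype(np.float32))
            print(k,st[i,4],'rect',round(cx),round(cy),np.round(wh),round(a,1),'mean',Q.mean(0).round(1))
```

```text
top cam [ 389.   33. 1175.]
orange [369, 159, 6, 8, 25] [371.4 162.4] med [764.1 -60.2  98.4] min [761. -64.  82.] max [770. -56. 104.]
orange [183, 268, 12, 12, 110] [188.5 273.4] med [504.9 352.1  84.9] min [492. 341.  81.] max [516. 364.  88.]
red [341, 264, 27, 8, 190] [353.6 267.1] med [518.9 -17.7 109.5] min [512. -45. 104.] max [526.  10. 114.]
blue [151, 277, 12, 13, 115] [156.7 282.6] med [482.8 425.7  76.8] min [471. 415.  66.] max [496. 438.  80.]
shakertop 57 rect 716 99 [64. 29.] 85.9 mean [711.   98.6  64. ]
shakertop 2129 rect 614 -83 [130. 125.] 2.3 mean [612.4 -85.   64.6]
cup 322 rect 734 98 [56. 56.] 1.0 mean [734.8  98.2  97.1]
cup 134 rect 615 -86 [44. 46.] 1.0 mean [616.3 -87.3 102.1]
cup 49 rect 532 -17 [27. 23.] 38.1 mean [533.9 -18.1 101. ]
cup 45 rect 514 -16 [55.  6.] 89.9 mean [512.8 -13.3 105.3]
racktop 72 rect 752 525 [40. 73.] 50.7 mean [750.6 527.6  30.2]
racktop 250 rect 620 479 [ 16. 300.] 87.3 mean [614.2 479.1  29.7]
racktop 73 rect 692 529 [34. 70.] 50.6 mean [689.5 531.   30.1]
racktop 56 rect 642 523 [29. 60.] 37.3 mean [636.8 528.5  30.1]
rackt
[... 1120 characters left out ...]
0.2]
racktop 287 rect 651 480 [241.  12.] 0.5 mean [643.8 480.5  29.9]
racktop 80 rect 634 535 [36. 62.] 51.3 mean [632.7 534.2  29.7]
racktop 86 rect 573 537 [31. 62.] 57.6 mean [571.6 536.2  30. ]
racktop 85 rect 514 534 [29. 61.] 53.2 mean [512.7 534.8  30.8]
racktop 96 rect 473 514 [25. 87.] 18.7 mean [476.3 503.7  29.9]
racktop 44 rect 481 418 [13. 27.] 73.0 mean [480.3 418.   30.8]
racktop 752 rect 510 278 [ 54. 206.] 4.3 mean [500.8 263.8  30.2]
caps 82 rect 504 352 [30. 26.] 26.5 mean [502.9 351.4  84.1]
caps 83 rect 507 304 [29. 26.] 54.9 mean [506.7 302.4  84. ]
caps 91 rect 510 252 [30. 25.] 56.2 mean [510.1 252.5  83.6]
caps 98 rect 515 204 [29. 26.] 63.0 mean [514.2 202.6  84. ]
```

move_arm(series=[[[0,0,0],0.18],[[0,0,0],0.18],[[0,0,0],0.18],[[0,0,0],0.18],[[0,0,0],0.18]], claw=0)

```text
time: 0.72
tool_pos: [294.1, 579.3, 236.0]
orientation: [-180.0, 0.0, 101.2]
ft_force: [-0.2, -0.0, 0.8]
width: 0.48
grasp_force: 0.0
```

move_arm(series=[[[0,0,0],0.13],[[0,0,0],0]])

```text
time: 0.98
tool_pos: [294.0, 579.4, 236.1]
orientation: [-180.0, 0.1, 94.2]
ft_force: [-0.4, 0.8, 0.2]
width: 0.26
grasp_force: 0.0
```

```bash
cat >> h.py <<'E'
from scipy.spatial.transform import Rotation as Ro
def go(*t):
    s=telemetry.observe(); R=Ro.from_euler('xyz',s['orientation'],degrees=True).as_matrix()
    print('t',s['time'],'pos',s['tool_pos'].round(1),'rpy',s['orientation'].round(1),'F',s['ft_force'].round(1),'w',round(s['width'],3),'g',s['grasp_force'],'q',s['joint_pos'].round(0))
    for x in t: print(x,'delta cm',(R.T@(np.array(x)-s['tool_pos'])/10).round(2))
E
python3 -c "
from h import *
go((515,-17,200))"
```

```text
t 0.975 pos [294.  579.4 236.1] rpy [-1.80e+02  1.00e-01  9.42e+01] F [-0.4  0.8  0.2] w 0.26 g 0.0 q [-75.  27.  12.  93.  -6.  61. -57.]
(515, -17, 200) delta cm [-61.08  17.71   3.67]
```

move_arm(series=[[[-5,1.5,0.3],0],[[-5,1.5,0.3],0],[[-5,1.5,0.3],0],[[-5,1.5,0.3],0],[[-5,1.5,0.3],0]])

```text
time: 1.6
tool_pos: [387.3, 333.8, 221.6]
orientation: [180.0, -0.0, 94.2]
ft_force: [0.2, 0.3, 0.5]
width: 0.002
grasp_force: 0.0
```

move_arm(series=[[[-5,1.5,0.3],0],[[-5,1.5,0.3],0],[[-5,1.5,0.3],0],[[-5,1.5,0.3],0],[[-5,1.5,0.3],0]])

```text
time: 2.22
tool_pos: [479.7, 89.9, 206.7]
orientation: [180.0, -0.0, 94.2]
ft_force: [0.4, 0.5, -0.7]
width: 0.009
grasp_force: 0.0
```

move_arm(series=[[[-5,1.5,0.3],0],[[-5,1.2,0.3],0],[[-1.1,0,0],0],[[0,0,0],0]])

```text
time: 2.72
tool_pos: [513.8, -17.6, 200.4]
orientation: [-180.0, -0.0, 94.1]
ft_force: [-0.5, 0.8, 0.1]
width: 0.009
grasp_force: 0.0
```

```bash
python3 -c "
from h import *
go((515,-17,150),(515,-17,135),(515,-17,61))
p,d,c=shot('side'); cv2.imwrite('pics/s1.png',cv2.resize(p[150:330,230:470,::-1],None,fx=3,fy=3))"
```

```text
t 2.725 pos [513.8 -17.6 200.4] rpy [-180.    -0.    94.1] F [-0.5  0.8  0.1] w 0.009 g 0.0 q [-25.  17.  28. 114. -10.  51.  12.]
(515, -17, 150) delta cm [0.05 0.12 5.04]
(515, -17, 135) delta cm [0.04 0.13 6.54]
(515, -17, 61) delta cm [ 0.04  0.13 13.94]
```

View pics/s1.png

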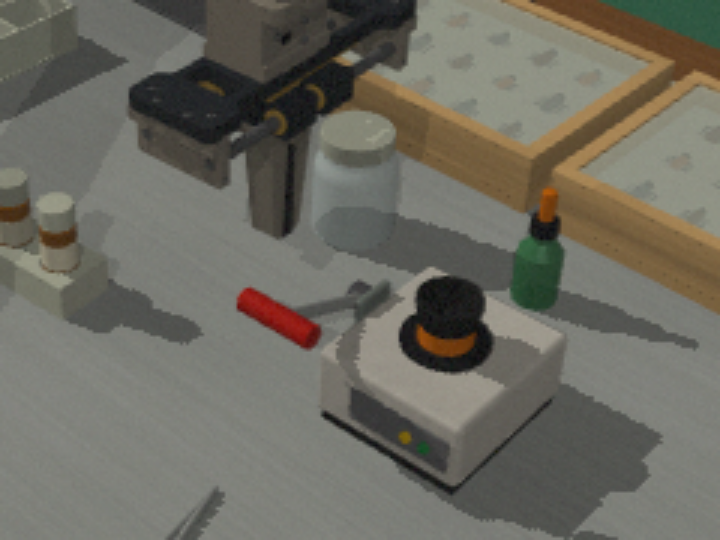

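The crop shows the closed fingers directly above the red grip, which spans (240–320, 290–345), with nothing in the way. I'll press down.

move_arm(series=[[[0,0.1,4],0],[[0,0,2.5],0],[[0,0,2],0],[[0,0,2],0],[[0,0,1.5],0]])

```text
time: 3.4
tool_pos: [513.8, -14.9, 79.7]
orientation: [-179.8, -0.1, 94.3]
ft_force: [-3.5, 1.4, 4.1]
width: 0.001
grasp_force: 2.3
```

move_arm(series=[[[0,0,1],0],[[0,0,0.5],0],[[0,0,0.2],0],[[0,0,0],0]])

```text
time: 3.9
tool_pos: [516.2, -16.4, 64.2]
orientation: [179.9, -0.0, 94.1]
ft_force: [-1.2, 3.7, 4.8]
width: 0.002
grasp_force: 2.6
```

move_arm(series=[[[0,0,0.2],0],[[0,0,0.1],0],[[0,0,0],0]])

```text
time: 4.28
tool_pos: [516.5, -16.4, 62.8]
orientation: [179.8, -0.1, 94.1]
ft_force: [-5.4, 3.8, 19.1]
width: 0.009
grasp_force: 10.3
```

The force jumped from 5 N to 19 N, so the lever is at its stop. Now I'll raise the arm gently so the lever follows it up.

move_arm(series=[[[0,0,0],0],[[0,0,-1.5],0],[[0,0,-2.5],0],[[0,0,-3],0],[[0,0,-4],0]])

```text
time: 4.9
tool_pos: [515.4, -18.3, 171.5]
orientation: [180.0, 0.1, 94.0]
ft_force: [-0.3, -0.3, 0.4]
width: 0.006
grasp_force: 0.0
```

move_arm(series=[[[0,0,-4],0],[[0,0,0],0],[[0,0,0],0]], claw=7.0)

```text
time: 5.28
tool_pos: [515.1, -17.7, 210.3]
orientation: [180.0, 0.0, 94.0]
ft_force: [-0.8, -0.1, -1.0]
width: 0.306
grasp_force: 0.0
```

Run:
```python
from h import *
go((504.2,351.9,200))
p,d,c=shot('side'); X=cloud(d,c); H,S,V=cv2.split(cv2.cvtColor(p,cv2.COLOR_RGB2HSV))
m=((H<4)|(H>175))&(S>170)&(V>60)&(X[...,0]>400)&(X[...,0]<620)&(abs(X[...,1])<80)
print(np.median(X[m],0),m.sum())
```

```text
t 5.275 pos [515.1 -17.7 210.3] rpy [180.   0.  94.] F [-0.8 -0.1 -1. ] w 0.306 g 0.0 q [-26.  16.  29. 114. -10.  52.  12.]
(504.2, 351.9, 200) delta cm [36.95  1.52  1.02]
[515.21654073 -20.23705451 107.83288975] 228
```

The lever is back up: the grip reads z ≈ 107.8 on its surface, as it did at the start. Next I move over the orange vial.

move_arm(series=[[[5,0.3,0.2],0],[[6,0.3,0.2],0],[[6,0.3,0.2],0],[[6,0.3,0.2],0],[[6,0.3,0.2],0]])

```text
time: 5.95
tool_pos: [508.9, 274.3, 199.0]
orientation: [-179.9, 0.1, 94.0]
ft_force: [1.1, -0.6, 1.0]
width: 0.758
grasp_force: 0.0
```

move_arm(series=[[[6,0,0],0],[[2,0,0],0],[[0,0,0],0],[[0,0,0],0]])

```text
time: 6.45
tool_pos: [504.6, 350.1, 200.0]
orientation: [-180.0, 0.1, 93.9]
ft_force: [0.9, 0.3, 0.2]
width: 0.765
grasp_force: 0.0
```

Run:
```python
from h import *
go((504.2,351.9,120),(504.2,351.9,66))
p,d,c=shot('wrist'); X=cloud(d,c)
H,S,V=cv2.split(cv2.cvtColor(p,cv2.COLOR_RGB2HSV))
m=(H>5)&(H<14)&(S>170)&(V>90)&(abs(X[...,2]-84)<4)
if m.sum(): print(m.sum(),[cv2.minEnclosingCircle(X[m][:,:2].astype(np.float32))],X[m].mean(0))
cv2.imwrite('pics/w1.png',p[:,:,::-1])
```

```text
t 6.45 pos [504.6 350.1 200. ] rpy [-1.80e+02  1.00e-01  9.39e+01] F [0.9 0.3 0.2] w 0.765 g 0.0 q [-54.  26.  21. 100. -11.  56. -25.]
(504.2, 351.9, 120) delta cm [ 0.19 -0.02  8.  ]
(504.2, 351.9, 66) delta cm [ 0.2  -0.02 13.4 ]
967 [((505.2269592285156, 356.19195556640625), 13.815835952758789)] [505.32348766 356.60381948  83.43546409]
```

View pics/w1.png

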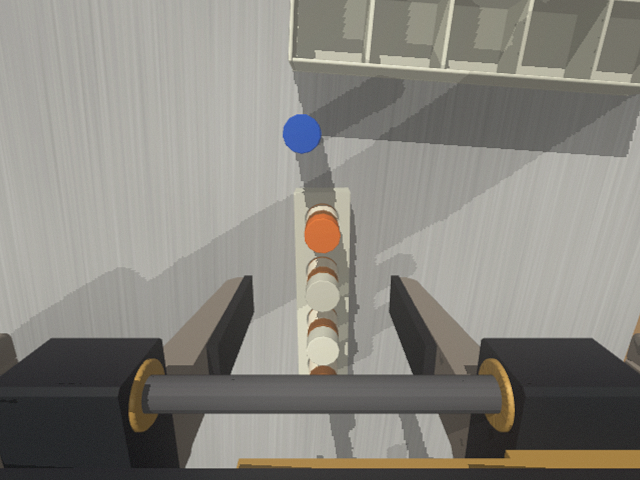

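The wrist view shows the orange cap at (322,235), on the centre line between the fingers, and the blue vial clear of them at (302,133). Descending to grip.

move_arm(series=[[[0.3,0,4],0],[[0,0,4],0],[[0,0,3],0],[[0,0,2.2],0],[[0,0,0],0]])

```text
time: 7.12
tool_pos: [503.4, 353.2, 67.3]
orientation: [-179.9, 0.1, 93.9]
ft_force: [-0.2, -0.4, -0.9]
width: 0.762
grasp_force: 0.0
```

move_arm(series=[[[0,0,0],0],[[0,0,0],0],[[0,0,0],0],[[0,0,0],0],[[0,0,0],0]], claw=1.5)

```text
time: 7.75
tool_pos: [503.8, 356.0, 68.9]
orientation: [180.0, -0.0, 94.1]
ft_force: [-0.7, -0.3, 1.7]
width: 0.297
grasp_force: 30.0
```

move_arm(series=[[[0,0,0],0],[[0,0,0],0],[[0,0,0],0]])

```text
time: 8.12
tool_pos: [503.8, 356.0, 68.9]
orientation: [180.0, -0.0, 94.1]
ft_force: [-1.5, 0.3, 3.8]
width: 0.301
grasp_force: 30.0
```

move_arm(series=[[[0,0,-1],0],[[0,0,-2.5],0],[[0,0,-4],0],[[0,0,-4],0],[[0,0,-4],0]])

```text
time: 8.75
tool_pos: [503.3, 355.4, 225.0]
orientation: [-180.0, 0.0, 94.1]
ft_force: [0.9, 0.6, -0.3]
width: 0.298
grasp_force: 30.0
```

Run:
```python
from h import *
go((615,-85,222))
for n in('side','top'):
    p,d,c=shot(n); X=cloud(d,c); H,S,V=cv2.split(cv2.cvtColor(p,cv2.COLOR_RGB2HSV))
    cv2.imwrite(f'pics/{n}2.png',cv2.resize(p[100:300,120:360,::-1],None,fx=3,fy=3)) if n=='side' else 0
    m=(H>5)&(H<14)&(S>150)&(V>60)&(X[...,0]<600)&(X[...,0]>400)&(X[...,1]>280)
    print(n,m.sum(),np.percentile(X[m],[5,50,95],0).round(1) if m.sum() else '')
```

```text
t 8.75 pos [503.3 355.4 225. ] rpy [-180.     0.    94.1] F [ 0.9  0.6 -0.3] w 0.298 g 29.999410808086395 q [-54.  25.  21.  99. -10.  59. -25.]
(615, -85, 222) delta cm [-44.72   8.03   0.32]
side 70 [[490.  293.6  60.8]
 [500.9 343.1 225.5]
 [511.5 356.8 241.8]]
top 79 [[499.  340.8 230.8]
 [507.  345.7 246. ]
 [515.1 359.2 249.4]]
```

View pics/side2.png

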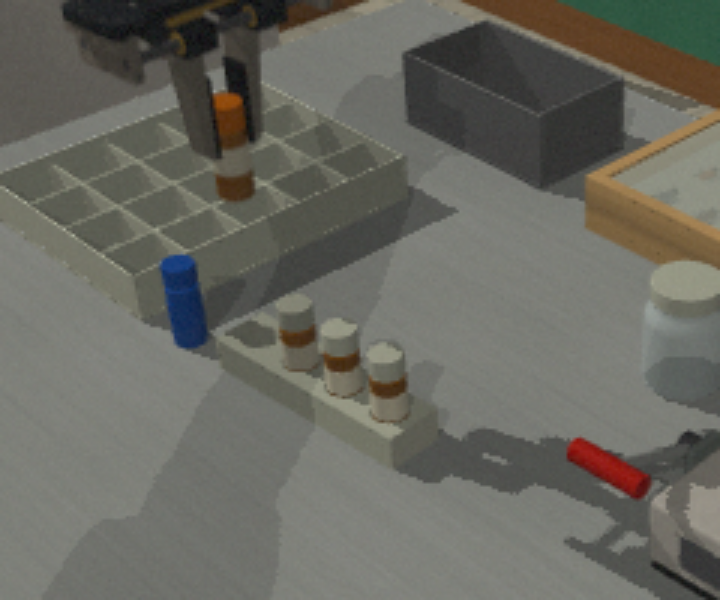

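The vial is gripped and upright at (233,145) in the crop, and the other three are still in place. Carrying it to the shaker.

move_arm(series=[[[-3,0.5,0],0],[[-5,1,0],0],[[-5.5,1,0],0],[[-5.5,1,0],0],[[-5.5,1,0],0]])

```text
time: 9.48
tool_pos: [565.5, 112.8, 223.0]
orientation: [-179.9, 0.0, 94.1]
ft_force: [0.7, 0.1, -0.2]
width: 0.3
grasp_force: 30.0
```

move_arm(series=[[[-5.5,1,0],0],[[-5.5,1,0],0],[[-5,1,0],0],[[-3,0.5,0],0],[[-1.2,0,0],0]])

```text
time: 10.1
tool_pos: [614.5, -86.6, 222.8]
orientation: [-179.9, 0.0, 93.9]
ft_force: [0.3, 0.5, -0.7]
width: 0.302
grasp_force: 30.0
```

move_arm(series=[[[0,0,0.5],0],[[0,0,1],0],[[0,0,1],0],[[0,0,0.5],0],[[0,0,0],0]])

```text
time: 10.72
tool_pos: [614.9, -83.9, 193.0]
orientation: [-179.9, -0.0, 94.1]
ft_force: [0.6, -0.2, -0.7]
width: 0.299
grasp_force: 30.0
```

Run:
```python
from h import *
go((615,-85,170),(615,-85,141))
for n in('side','top','wrist'):
    p,d,c=shot(n); X=cloud(d,c); H,S,V=cv2.split(cv2.cvtColor(p,cv2.COLOR_RGB2HSV))
    if n=='side': cv2.imwrite('pics/side3.png',cv2.resize(p[130:330,280:520,::-1],None,fx=3,fy=3))
    m=(H>3)&(H<16)&(S>140)&(V>50)&(abs(X[...,0]-615)<60)&(abs(X[...,1]+85)<60)
    for lo,hi in((110,205),(205,235),(85,101)):
        Q=X[m&(X[...,2]>lo)&(X[...,2]<hi)]
        print(n,lo,len(Q),np.percentile(Q,[3,50,97],0).round(1).tolist() if len(Q)>5 else '')
```

```text
t 10.725 pos [614.9 -83.9 193. ] rpy [-179.9   -0.    94.1] F [ 0.6 -0.2 -0.7] w 0.299 g 29.999532848596573 q [-16.  28.  28. 100. -15.  56.  22.]
(615, -85, 170) delta cm [-0.11  0.01  2.3 ]
(615, -85, 141) delta cm [-0.11  0.01  5.2 ]
side 110 142 [[600.5, -99.3, 136.1], [606.9, -95.6, 180.0], [617.8, -80.2, 204.0]]
side 205 66 [[600.4, -99.5, 205.4], [615.6, -93.1, 208.6], [629.6, -82.6, 216.8]]
side 85 0 
top 110 0 
top 205 0 
top 85 0 
wrist 110 1557 [[603.4, -80.5, 139.0], [614.1, -72.3, 191.0], [626.8, -70.8, 204.3]]
wrist 205 3177 [[604.1, -96.1, 206.4], [615.9, -83.5, 208.1], [627.8, -72.0, 209.2]]
wrist 85 8 [[608.3, -63.1, 86.3], [622.6, -62.6, 89.5], [626.5, -61.6, 100.5]]
```

View pics/side3.png

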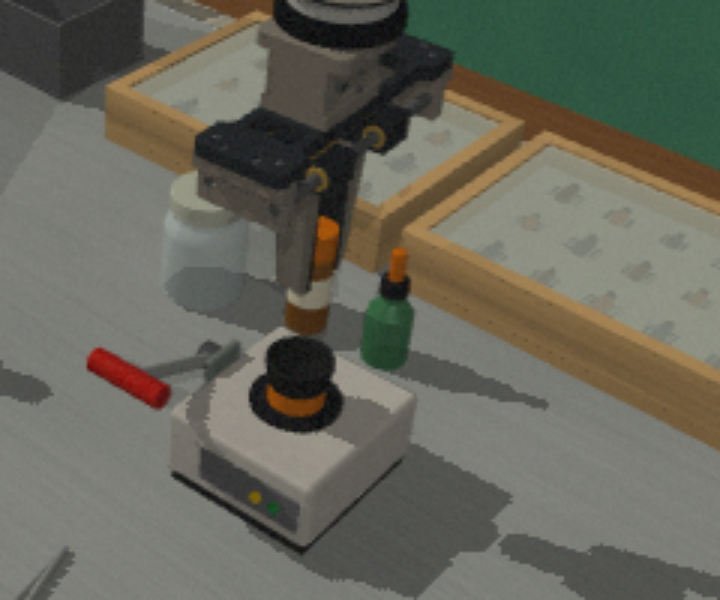

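The vial hangs centred over the cup: vial ≈ (615,-85) against cup (615,-85), and it looks upright, with its bottom at crop (307,325) above the cup at (300,360). Lowering slowly.

move_arm(series=[[[-0.1,0,1],0],[[0,0,1],0],[[0,0,1],0],[[0,0,0.8],0],[[0,0,0.4],0]])

```text
time: 11.5
tool_pos: [614.9, -85.3, 150.8]
orientation: [-179.9, -0.0, 94.1]
ft_force: [0.1, -0.2, -0.9]
width: 0.302
grasp_force: 30.0
```

move_arm(series=[[[0,0,0.3],0],[[0,0,0.2],0],[[0,0,0.2],0],[[0,0,0],0]])

```text
time: 12.0
tool_pos: [615.3, -85.4, 144.9]
orientation: [180.0, -0.0, 94.1]
ft_force: [-0.8, 1.0, 3.0]
width: 0.295
grasp_force: 30.0
```

move_arm(series=[[[0,0,0.2],0],[[0,0,0.15],0],[[0,0,0],0],[[0,0,0],0]])

```text
time: 12.5
tool_pos: [615.3, -85.4, 141.4]
orientation: [180.0, -0.0, 94.1]
ft_force: [-1.7, -0.1, 5.3]
width: 0.293
grasp_force: 30.0
```

Run:
```python
from h import *
F=[];Z=[]
for i in range(6):
    p,d,c=shot('side' if i<5 else 'wrist'); s=telemetry.observe(); F.append(s['ft_force']); Z.append(s['tool_pos'])
    if i in(0,5):
        X=cloud(d,c); H,S,V=cv2.split(cv2.cvtColor(p,cv2.COLOR_RGB2HSV))
        m=(H>3)&(H<16)&(S>140)&(V>50)&(abs(X[...,0]-615)<40)&(abs(X[...,1]+85)<40)
        k=V<60; k&=(abs(X[...,0]-615)<30)&(abs(X[...,1]+85)<30)&(X[...,2]>75)&(X[...,2]<106)
        print(i,'cap',np.percentile(X[m],[1,50,99],0).round(1).tolist(),'cup',np.percentile(X[k],[1,50,99],0).round(1).tolist() if k.sum() else '')
        r=((H<4)|(H>175))&(S>170)&(V>60)&(abs(X[...,0]-515)<50)&(abs(X[...,1]+18)<60)
        print('grip',r.sum(),np.median(X[r],0) if r.sum() else '')
    if i==0: cv2.imwrite('pics/side4.png',cv2.resize(p[130:330,280:520,::-1],None,fx=3,fy=3))
print(np.mean(F,0).round(2),np.std(F,0).round(2),np.mean(Z,0).round(2)); go()
```

```text
0 cap [[594.9, -104.3, 67.6], [607.5, -96.4, 133.8], [626.7, -72.5, 163.7]] cup [[591.9, -107.2, 76.9], [603.7, -94.3, 90.0], [632.8, -63.3, 98.2]]
grip 226 [515.23701045 -20.46980975 107.77598474]
5 cap [[602.7, -97.9, 69.6], [615.3, -79.3, 155.2], [628.5, -64.9, 156.8]] cup [[599.1, -91.5, 78.4], [622.2, -73.6, 79.9], [636.8, -61.0, 93.2]]
grip 3315 [521.8463181   -9.74366561 108.36575461]
[-2.22 -0.05  5.15] [0.4  0.39 0.52] [615.33 -85.43 141.38]
t 12.8 pos [615.3 -85.4 141.4] rpy [180.   -0.   94.1] F [-2.4  0.3  4.7] w 0.3 g 30.00110685825348 q [-15.  32.  26. 102. -18.  50.  24.]
```

View pics/side4.png

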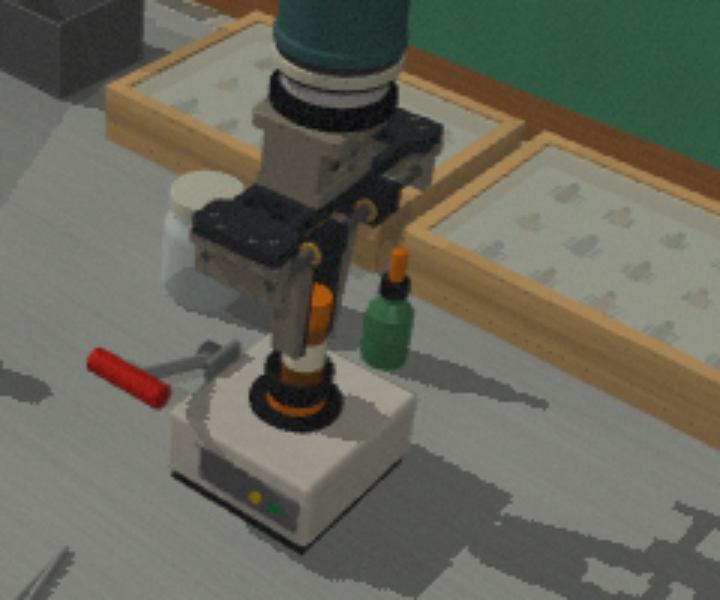

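The vial is seated with the cup sunk about 7 mm: cap top z ≈ 156.8 and push ≈ 5.2 N. The fingertips at crop (290,350) are clear of the cup rim at (298,370), and the lever grip at (128,378) is up. Handing in.

```bash
python3 -c "
from station import order
print(order.finish_job())"
```

```text
the job is handed in; nothing more can be done
None
```

The job is handed in, verdict not shown: I pushed the lever to its stop and it sprang back, and the arm is still gripping the orange vial upright in the cup, holding it about 7 mm down with about 5 N.

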